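Hang the camera head on the balanced arm

ROBOT

A 6-joint arm with a two-finger parallel gripper is mounted at the origin on the work surface. World frame = base frame: x ahead of the robot, y to its left, z up, the work surface at z = 0. Lengths are in m, angles in rad, forces in N, time in s.
With the tool pointing down it reaches from about 0.375 to 0.9 m from the base axis. Payload 3.1 kg.
Tool frame: the origin (TCP) lies between the finger pads; the fingertips stand 8 mm ahead of it and the grasp point (between the pads) lies 11 mm behind it; z points along the fingers, y is the line along which they close (so a half turn about z gives the same grasp; the last joint's range is limited). The gripper opens to 87 mm and grips with 3 to 60 N. Pads are 19 mm wide; open, the fingers measure 117 mm over their backs; the gripper's body (75 mm by 190 mm) begins 51 mm behind the grasp point.
Start: joints at [-1.504, 0.527, 1.433, -0, 1.181, -0.178], TCP at [0.152, -0.606, 0.231] pointing down, gripper open.
Joint ranges: [-3.08, 3.08], [-0.75, 2.2], [0.22, 2.44], [-1.43, 4.57], [0, 2.65], [-2.85, 2.85]. Speed limits (rad/s): [2.79, 2.79, 3.14, 3.14, 3.14, 3.14].

INTERFACE

Orientations are given as a unit quaternion [x, y, z, w].
In Python, from rig import robot, vision, job gives the robot as it stands.
- The arm moves only by the shell command python3 -m handwheel 'ROWS' [OPENING] [FORCE]. ROWS is JSON, a list of rows, each a list of 4 numbers: the shift along the tool's x, y, z as a fraction of full scale, then the turn about the tool's z as a fraction of full scale. A call has 1 to 20 rows; each row is the pose to reach, as a shift and turn from the pose commanded when the call began, along the tool's axes at that moment, turning the shorter way round; what a row does not reach only later rows make up. Full scale, the value 1, is 300 mm for a shift and 2 pi rad for a turn. A row lasts 1/12 s, in which the tool goes at most 41.7 mm and 7.16 degrees, less where a joint would pass 70% of its speed; a pose out of reach is approached as far as the arm can. A call with a number of a shift or a turn outside -1 to 1 is refused whole. A call with a gripper value outside its range is refused whole. OPENING is the opening in per cent of the stroke, from 0 (shut) to 100 (fully open), set as the call begins (- or left out, the last holds). The fingers move at their own pace and stop on an object; FORCE is the grip in N (left out, the last holds). Time passes only in rows, so rows that repeat a pose let the fingers close. It gives the time, the measured TCP pose, the force, the opening and the grip force at its end, in the units of the state.
- robot.get_obs(): the state, without advancing time (a new reading comes with each control period).
- vision.camera(name): name is "scene" or "top" or "wrist"; returns a dict with "frame" (400x640x3 uint8, red, green, blue), "K" (3x3 intrinsics, pixels), "cam_to_world" (4x4, takes a point from camera to world coordinates); the wrist camera has in their place "hand_eye" (4x4, takes a point from camera to tool coordinates, whose origin is the TCP and whose axes are the flange's). Camera axes: x right, y down, z forward; pixel columns grow to the right and rows downward; lengths in m; the calibration is good to about 2 mm. A picture is of the moment at which its call begins: read the wrist's pose just before it. There is no depth.
- job.hand_in(): hands the job in; it is judged then, once.
Trained networks look in the newest picture that a camera, given by its name, has taken for a name from the list of things; names that differ only in an ending like _2 or _b are one class to them, and where a whole thing is asked for, a point or a joint stands for the part that bears it (a point fixed in the world has none). Each returns a list of dicts, best first, with "conf" (0 to 1); they miss things now and then, are a little off and sometimes report something else, mostly with a low value. They report only what shows in the picture. A call takes as long as a camera call. They do not tell look-alikes from the thing itself.
- vision.look_for(camera, label): "point" ([row, column] in pixels, amid what is visible of it).
- vision.outline_of(camera, label): "mask" (400x640 bool, what is visible of it) and "point" ([row, column] in pixels, amid what is visible of it).
The state is a dict: "time": time; "q": joint angles; "joint_velocities": joint speeds; "joint_torque": joint torques, N m; "position": TCP position; "tool_rot": TCP orientation; "ft_force": force on the tool from outside, world axes, zero at the start; "moment": the same for the moment, N m; "grip_width": finger opening in m; "grip_force": force on a finger pad.
Only numpy, scipy, OpenCV 4.12 (cv2) and the standard library are available. Lean on these libraries where they do the work, as an engineer would, in place of code of your own. Each camera call takes 0.05 s, during which the arm holds its last target. There are 200 camera calls.

TASK

Take the white camera head out of its grey holder and hang it in the ring of the spring-balanced swing arm, lens tube down through the ring and flange flat on it. Keep hold and let the arm sink gently until it has settled and its spring carries the whole weight, and only then let go, so that the arm stays where it is instead of dropping or springing up. Do not force the head against the arm, leave the arm aimed at the sample stage, and leave the dish, the slide box and the bottle alone.

Things in the scene. Friction and masses are not known exactly. Their poses are not given: they have to be found in the camera images.
- head: camera head, 0.25 to 0.75 kg (it varies). Origin: centre of the flange's underside, z up along its axis. Steel flange 56 mm across, z 0 to 6 mm. Below it a black round lens tube, 38 mm across, z 0 to -40 mm, its foot chamfered. Above it a neck and, z 12 to 68 mm, a white square housing 46 x 46 mm whose sides face the head's x and y: grip it there, from above
- holder: grey fixed block 90 x 90 x 52 mm high, in which the head is parked: its tube stands in the middle hole, 42 mm across, the flange lies on top. Origin: centre of the underside
- stage: fixed black sample plate with a white top, 110 mm across, 10 mm high, on the bench under the ring. Origin: centre of the underside. Beyond it a white foot with a short post, fixed, carries the arm: white bar above, black spring tube below, white end bracket with the ring; all of the arm within 60 mm of the ring's centre is lower than 12 mm above the ring
- dish: loose clear dish, 60 mm across and 12 mm high, with a reddish rock sample (up to 22 mm high) in it, on the stage. Origin: centre of the underside
- slide_box: loose blue slide box 85 x 100 x 34 mm. Origin: centre of the underside
- oil_bottle: loose small amber bottle, 36 mm across, 70 mm high. Origin: centre of the underside
- ring: aluminium ring at the arm's free end, level at all heights: opening 42 mm, outside 62 mm, 14 mm thick. Origin: centre of its top face, where the flange's underside rests when seated; z up, x from the ring towards the arm's post. About 245 mm above the bench when unloaded. The arm swings about its upright post, held by friction only: a side push of about 1.5 N at the ring swings it off its aim
- carrier (a joint): sinking of the spring arm in rad: 0 = up at its top stop, its two parallel 240 mm links rising 0.40 rad towards the ring; end of travel 0.65. Gives from about 1.3 N, then about 22 mm per newton, softly damped; under the head it settles 20 to 140 mm lower. Turning about pins at the post, the sinking ring also moves away from the post, by 19 mm when the links are level, then back
There are look-alikes about, which are no part of the job. What is shaped like the head but green or purple is not meant.

How it is judged:
On the way, in this order (a step that is already met when the one before it is completed fails the run):
1. the gripped head is lifted clear out of its holder (z of head in the frame of holder above 0.1 m and contact force between the fingers and head above 1 N), for 0.1 s.
2. the flange lies on the ring and the arm has sunk and come to rest under the head, while the head is still held (z of head in the frame of ring between -0.003 and 0.003 m and horizontal distance between head and ring below 0.004 m and value of joint carrier above 0.07 rad and contact force between the fingers and head above 1 N and linear speed of head below 0.012 m/s), for 0.2 s.
At the end, for the whole second after the job is handed in: The head hangs released in the ring: flange within 3 mm of the ring's top face, centred within 4 mm, upright within 0.06 rad, the arm sunk under it by more than 0.07 rad and at rest (head under 20 mm/s), and the head within 20 mm of straight above the centre of the sample stage (z of head in the frame of ring between -0.003 and 0.003 m and horizontal distance between head and ring below 0.004 m and angle between head's own z axis and vertical below 0.06 rad and horizontal distance between head and stage below 0.02 m and value of joint carrier above 0.07 rad and linear speed of head below 0.02 m/s); the robot touches nothing.
It fails at once if the arm drops or springs up with the head in it: lying on the ring, the head moves faster than 70 mm/s (lowered too fast, or let go before the spring carried it) (z of head in the frame of ring between -0.004 and 0.004 m and horizontal distance between head and ring below 0.006 m and linear speed of head above 0.07 m/s).
It fails at once if the head is forced against the ring with more than 20 N (contact force between head and ring above 20 N).
It fails at once if dish, slide box or oil bottle is moved more than 15 mm (distance of any of dish, slide_box, oil_bottle from where it was at the start of the episode above 0.015 m).
It also fails if it takes over 67 s, if anything falls off the work surface, if the arm or the gripper's body presses on something with over 40 N, if the wrist force passes 120 N, or if a joint passes its speed limit or range.

## Working session

There is one attempt and no reset: what is moved stays moved. The work goes in short steps, Python scripts to look and compute and a shell command to move; the robot and the scene stay as the last step left them, time stands still between calls to the robot, and variables do not carry over. Pictures are saved under pics/ and viewed, at most 14 in all, crops included, and the job is handed in when it is done.

```bash
mkdir -p pics
cat > h.py <<'E'
import numpy as np, cv2
from rig import robot, vision, job
from scipy.spatial.transform import Rotation as R
def cam(n):
    o=robot.get_obs(); c=vision.camera(n)
    if n=='wrist':
        T=np.eye(4);T[:3,:3]=R.from_quat(o['tool_rot']).as_matrix();T[:3,3]=o['position']
        c['cam_to_world']=T@c['hand_eye']
    return c
def ray(c,p,z):
    d=c['cam_to_world'][:3,:3]@np.linalg.solve(c['K'],[p[1],p[0],1.]);o=c['cam_to_world'][:3,3]
    return o+d*(z-o[2])/d[2]
def proj(c,P):
    v=np.linalg.inv(c['cam_to_world'])@np.r_[P,1];u=c['K']@v[:3];return u[1]/u[2],u[0]/u[2]
def save(c,f): cv2.imwrite('pics/'+f,c['frame'][:,:,::-1])
def tri(c1,p1,c2,p2):
    A=[];b=[]
    M=np.zeros((3,3));v=np.zeros(3)
    for c,p in((c1,p1),(c2,p2)):
        d=c['cam_to_world'][:3,:3]@np.linalg.solve(c['K'],[p[1],p[0],1.]);d/=np.linalg.norm(d)
        Q=np.eye(3)-np.outer(d,d);M+=Q;v+=Q@c['cam_to_world'][:3,3]
    return np.linalg.solve(M,v)
E
python3 - <<'E'
from h import *
o=robot.get_obs();print(o['position'],o['tool_rot'],o['grip_width'],o['time'])
C={}
for n in('scene','top'):
    C[n]=cam(n);save(C[n],n+'1.png')
    print(n,C[n]['cam_to_world'].round(3).tolist(),C[n]['K'][0,0])
    for l in('head','holder','ring','stage','dish','slide_box','oil_bottle'):
        print(l,[(round(d['conf'],2),np.round(d['point']).tolist(),ray(C[n],d['point'],{'head':.12,'ring':.245,'holder':.05}.get(l,.02)).round(3).tolist()) for d in vision.look_for(n,l)])
E
```

```text
[ 0.15206748 -0.6054851   0.22956672] [ 9.92455254e-01  1.22602629e-01  6.74243010e-05 -1.07651216e-03] 0.08706108939965694 0.0
scene [[0.39, 0.484, -0.783, 1.22], [0.921, -0.217, 0.325, -0.242], [-0.013, -0.848, -0.531, 0.635], [0.0, 0.0, 0.0, 1.0]] 414.67367192922933
head [(0.94, [223.0, 422.0], [0.645, 0.244, 0.12]), (0.88, [177.0, 374.0], [0.43, 0.253, 0.12]), (0.82, [193.0, 394.0], [0.514, 0.256, 0.12]), (0.79, [195.0, 439.0], [0.567, 0.348, 0.12]), (0.59, [231.0, 378.0], [0.632, 0.145, 0.12])]
holder [(0.63, [211.0, 397.0], [0.499, 0.282, 0.05])]
ring [(0.94, [162.0, 316.0], [0.516, 0.055, 0.245])]
stage [(0.75, [258.0, 314.0], [0.547, 0.035, 0.02])]
dish [(0.61, [248.0, 316.0], [0.516, 0.053, 0.02])]
slide_box [(0.69, [271.0, 163.0], [0.454, -0.287, 0.02])]
oil_bottle [(0.62, [344.0, 194.0], [0.678, -0.256, 0.02]), (0.24, [169.0, 321.0], [0.162, 0.223, 0.02])]
top [[0.021, -0.995, 0.103, 0.428], [-1.0, -0.021, 0.005, 0.034], [-0.003, -0.103, -0.995, 1.066], [0.0, 0.0, 0.0, 1.0]] 411.12318937735324
head [(0.78, [204.0, 167.0], [0.49, 0.394, 0.12]), (0.72, [180.0, 255.0], [0.55, 0.192, 0.12]), (0.7, [218.0, 217.0], [0.461, 0.277, 0.12]), (0.62, [170.0, 220.0], [0.573, 0.274, 0.12]), (0.59, [271.0, 207.0], [0.339, 0.293, 0.12]), (0.31, [229.0, 441.0], [0.446, -0.238, 0.12])]
holder [(0.57, [218.0, 230.0], [0.464, 0.262, 0.05])]
ring [(0.92, [176.0, 306.0], [0.544, 0.068, 0.245])]
stage [(0.96, [214.0, 306.0], [0.478, 0.076, 0.02]), (0.29, [231.0, 444.0], [0.444, -0.276, 0.02])]
dish [(0.73, [208.0, 313.0], [0.493, 0.058, 0.02])]
slide_box [(0.56, [233.0, 443.0], [0.439, -0.271, 0.02])]
oil_bottle [(0.73, [138.0, 434.0], [0.683, -0.251, 0.02])]
```

View pics/scene1.png

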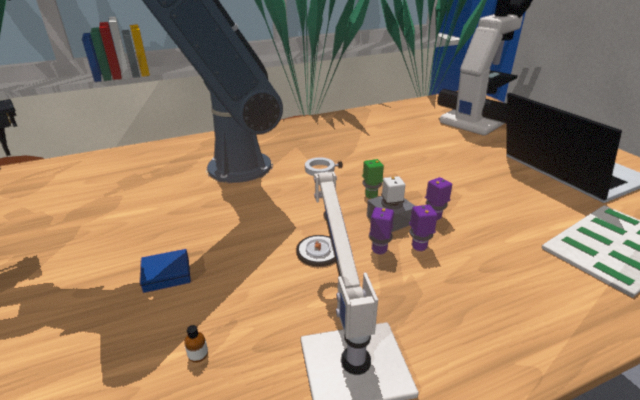

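View pics/top1.png

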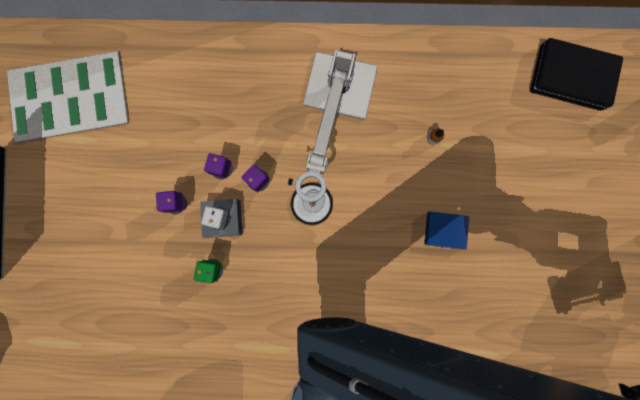

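```bash
cat >> h.py <<'E'
def go(P,yaw_turn=0):
    "fractions for shift to world TCP P"
    o=robot.get_obs();Rm=R.from_quat(o['tool_rot']).as_matrix()
    print('rows shift',(Rm.T@(np.array(P)-o['position'])/.3).round(4),'mm/rows',np.linalg.norm(np.array(P)-o['position'])/.0417)
E
python3 - <<'E'
from h import *
s=cam('scene');S={l:vision.outline_of('scene',l) for l in('head','ring','stage')}
t=cam('top');T={l:vision.outline_of('top',l) for l in('head','ring','stage','holder')}
for c,D in((s,S),(t,T)):
  for l in D:
    for d in D[l]:
      p=cv2.findContours(d['mask'].astype('uint8'),0,1)[0]; p=max(p,key=len)[:,0]; 
      r=cv2.minAreaRect(p); m=(p.min(0)+p.max(0))/2
      print(l,round(d['conf'],2),np.round(d['point']),'bbox mid rc',m[::-1],'rect',np.round(r[1]),round(r[2]))
hp=tri(s,S['ring'][0]['point'],t,T['ring'][0]['point']);print('ring',hp)
print('head',tri(s,(190,394),t,(218,213)), 'stage z.01', ray(t,T['stage'][0]['point'],.01))
print('head top at z.12',ray(t,(216,213),.12),'holder',ray(t,(218,221),.052))
go([.45,-.2,.45]);
o=robot.get_obs()
a=np.array([.45,-.2,.45]);Rm=R.from_quat(o['tool_rot']).as_matrix();print((Rm.T@(np.array([.43,.26,.45])-o['position'])/.3).round(3))
E
```

```text
head 0.86 [194. 393.] bbox mid rc [193.  392.5] rect [22. 32.] 4
head 0.75 [223. 419.] bbox mid rc [227.5 423. ] rect [45. 26.] 90
head 0.64 [180. 371.] bbox mid rc [178.5 372.5] rect [19. 39.] 0
head 0.62 [161. 319.] bbox mid rc [166.5 323. ] rect [17. 36.] 90
head 0.59 [196. 439.] bbox mid rc [198. 438.] rect [23. 40.] 9
head 0.57 [229. 378.] bbox mid rc [231.5 380. ] rect [45. 24.] 90
ring 0.73 [161. 319.] bbox mid rc [166. 323.] rect [17. 37.] 79
ring 0.58 [255. 312.] bbox mid rc [250.  314.5] rect [32. 37.] 90
ring 0.43 [342. 194.] bbox mid rc [343.  195.5] rect [37. 21.] 76
stage 0.55 [257. 314.] bbox mid rc [251. 315.] rect [33. 36.] 76
head 0.79 [169. 219.] bbox mid rc [166. 218.] rect [26. 23.] 14
head 0.72 [273. 210.] bbox mid rc [271.5 208. ] rect [25. 30.] 90
head 0.72 [180. 254.] bbox mid rc [178.5 255.5] rect [25. 20.] 45
head 0.62 [203. 167.] bbox mid rc [201.5 170.5] rect [21. 29.] 90
head 0.57 [218. 215.] bbox mid rc [217.5 215. ] rect [28. 22.] 5
ring 0.79 [177. 309.] bbox mid rc [185.  306.5] rect [31. 34.] 65
stage 0.6 [212. 306.] bbox mid rc [207.5 311. ] rect [35. 42.] 88
stage 0.44 [174. 312.] bbox mid rc [178.  307.5] rect [36. 47.] 37
stage 0.34 [228. 443.] bbox mid rc [230. 446.] rect [44. 36.] 7
holder 0.89 [220. 227.] bbox mid rc [218. 221.] rect [37. 42.] 85
holder 0.46 [230. 444.] bbox mid rc [230.5 446. ] rect [43. 33.] 6
ring [0.53842527 0.05756294 0.25751343]
head [0.46140159 0.29360583 0.08926188] stage z.01 [0.48465393 0.07553587 0.01      ]
head top at z.12 [0.46496428 0.28572365 0.12      ] holder [0.46314177 0.28383752 0.052     ]
rows shift [ 1.2926 -1.0717 -0.7315] mm/rows 13.176236997945578
[ 1.601 -2.575 -0.731]
```

```bash
r='[1,-0.8,-0.73,0]'; python3 -m handwheel "[[1,-0.8,-0.73,0],[1,-0.8,-0.73,0],[1,-0.8,-0.73,0],[1,-0.8,-0.73,0],[1,-0.8,-0.73,0],[1,-0.8,-0.73,0],[1,-0.8,-0.73,0],[1,-0.8,-0.73,0],[1,-0.8,-0.73,0],[1,-0.8,-0.73,0],[1,-0.8,-0.73,0]]" 100 25
python3 -m handwheel '[[0.3,-0.89,0,0],[0.3,-0.89,0,0],[0.3,-0.89,0,0],[0.3,-0.89,0,0],[0.3,-0.89,0,0],[0.3,-0.89,0,0],[0.3,-0.89,0,0],[0.3,-0.89,0,0]]'
python3 -m handwheel '[[0.3,-0.89,0,0],[0.3,-0.89,0,0],[0.3,-0.89,0,0],[0.3,-0.89,0,0],[0.3,-0.89,0,0],[0.3,-0.89,0,0],[0.3,-0.89,0,0],[0.3,-0.89,0,0],[0.3,-0.89,0,0]]'
python3 - <<'E'
from h import *
o=robot.get_obs();print(o['position'],o['q'],o['time'])
w=cam('wrist');save(w,'w1.png');print(w['hand_eye'].round(3).tolist(),proj(w,[.464,.285,.12]))
for l in('head','holder','ring'):
  for d in vision.outline_of('wrist',l):
      p=cv2.findContours(d['mask'].astype('uint8'),0,1)[0]; p=max(p,key=len); r=cv2.minAreaRect(p)
      print(l,d['conf'],d['point'],np.round(r[0]),np.round(r[1]),round(r[2]))
E
```

```text
time: 2.17
position: [0.3864, -0.2978, 0.4523]
tool_rot: [0.992, 0.124, 0.002, 0.001]
ft_force: [0.9, 0.1, 0.9]
grip_width: 0.0867
grip_force: 0.0
time: 2.83
position: [0.4061, -0.0143, 0.45]
tool_rot: [0.992, 0.126, 0.001, -0.001]
ft_force: [-0.4, -1.1, 0.3]
grip_width: 0.0871
grip_force: 0.0
time: 3.58
position: [0.4294, 0.2621, 0.4491]
tool_rot: [0.992, 0.124, -0.0, 0.0]
ft_force: [-0.2, -0.3, -0.5]
grip_width: 0.0869
grip_force: 0.0
[0.42936767 0.26211079 0.44905888] [ 3.26030166e-01  1.66480756e-01  1.38763255e+00 -7.29046277e-04
  1.58845025e+00  1.64813607e+00] 3.5833
[[-0.0, -0.961, -0.277, 0.075], [1.0, 0.0, -0.0, 0.0], [0.0, -0.277, 0.961, -0.155], [0.0, 0.0, 0.0, 1.0]] (np.float64(122.3490675701645), np.float64(316.14124560155994))
head 0.98 [200.4, 283.9] [285. 198.] [34. 44.] 22
head 0.94 [26.6, 332.0] [334.  25.] [40. 48.] 24
head 0.76 [66.9, 394.5] [394.  66.] [40. 47.] 62
head 0.64 [70.4, 236.7] [240.  72.] [40. 46.] 90
head 0.62 [124.8, 316.7] [314. 119.] [38. 39.] 25
head 0.3 [125.4, 440.6] [456. 124.] [65. 71.] 27
holder 0.57 [99.0, 321.5] [314. 118.] [61. 63.] 8
holder 0.3 [107.6, 553.6] [552. 105.] [ 78. 109.] 33
ring 0.57 [109.1, 540.6] [545. 126.] [65. 76.] 77
```

View pics/w1.png

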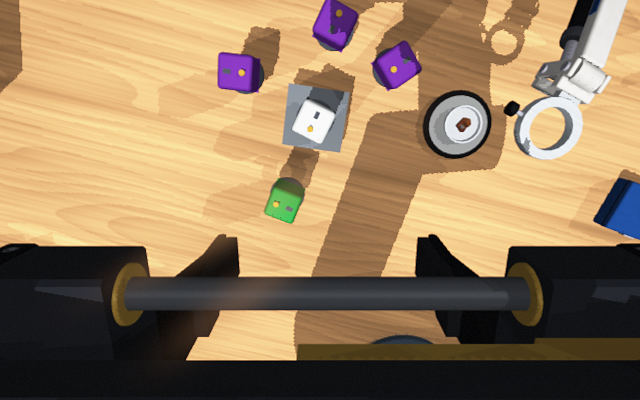

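Run:
```python
from h import *
f=cv2.imread('pics/w1.png')
a=cv2.resize(f[75:160,275:360],None,fx=5,fy=5,interpolation=cv2.INTER_CUBIC)
b=cv2.resize(f[75:175,500:600],None,fx=3.5,fy=3.5,interpolation=cv2.INTER_CUBIC)
o=np.zeros((425,790,3),'uint8');o[:425,:425]=a;o[:350,430:780]=b
cv2.imwrite('pics/crop.png',o)
```

```text
(no output)
```

View pics/crop.png

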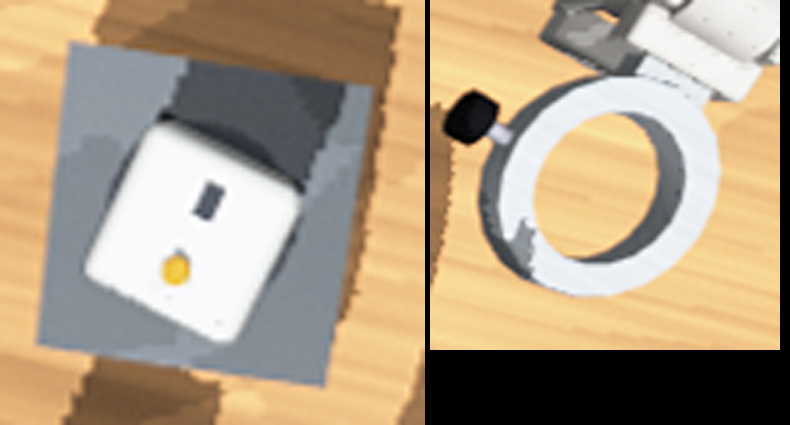

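Run:
```python
from h import *
w=cam('wrist')
q=[(75+y/5,275+x/5) for x,y in((165,120),(302,190),(228,343),(87,270))]
P=np.array([ray(w,p,.12) for p in q]);print(P[:,:2].round(4),P.mean(0),np.linalg.norm(P-np.roll(P,-1,0),axis=1))
print([np.degrees(np.arctan2(*(P[(i+1)%4]-P[i])[1::-1])) for i in range(4)])
for z in(.235,.245,.255):
  L=ray(w,(75+185/3.5,500+67/3.5),z);Rr=ray(w,(75+185/3.5,500+290/3.5),z);print(z,np.linalg.norm(L-Rr),(L+Rr)/2)
s=ray(w,(123,457),.01);print('stage',s)
o=robot.get_obs();print(R.from_quat(o['tool_rot']).as_matrix().round(3))
c=P.mean(0)
go([c[0]-.02,c[1],.28])
```

```text
[[0.4908 0.3   ]
 [0.4822 0.2611]
 [0.4387 0.2705]
 [0.4484 0.3113]] [0.46502688 0.2857288  0.12      ] [0.03978194 0.0445164  0.04199258 0.04384562]
[np.float64(-102.43657943254398), np.float64(167.8724612697141), np.float64(76.58894088082822), np.float64(-15.004520089602421)]
0.235 0.06440043775045479 [0.52547814 0.05007507 0.235     ]
0.245 0.06265783760818165 [0.52486351 0.05624187 0.245     ]
0.255 0.060915237465908385 [0.52424887 0.06240866 0.255     ]
stage [0.5097699  0.06227204 0.01      ]
[[ 0.971  0.241  0.   ]
 [ 0.241 -0.971 -0.   ]
 [ 0.     0.    -1.   ]]
rows shift [ 0.0708 -0.0712  0.5658] mm/rows 4.134011114700314
```

```bash
python3 -m handwheel '[[0.134,-0.048,0.563,0.075],[0.134,-0.048,0.563,0.075],[0.134,-0.048,0.563,0.075],[0.134,-0.048,0.563,0.075],[0.134,-0.048,0.563,0.075],[0.134,-0.048,0.563,0.075],[0.134,-0.048,0.563,0.075]]'
python3 - <<'E'
from h import *
o=robot.get_obs();print(o['position'],o['q'][5])
w=cam('wrist');save(w,'w2.png')
m=((w['frame'].min(2)>185)*255).astype('uint8');m[300:]=0
n,l,s,ce=cv2.connectedComponentsWithStats(m);i=1+s[1:,4].argmax()
r=cv2.minAreaRect(cv2.findContours((l==i).astype('uint8'),0,1)[0][0]);b=cv2.boxPoints(r);print(s[i],r)
P=np.array([ray(w,p[::-1],.12) for p in b]);print(P.mean(0),np.linalg.norm(P-np.roll(P,-1,0),axis=1),[np.degrees(np.arctan2(*(P[(k+1)%4]-P[k])[1::-1])) for k in range(4)])
go([P.mean(0)[0],P.mean(0)[1],.052+.042-.011])
E
```

```text
time: 4.42
position: [0.4657, 0.2846, 0.282]
tool_rot: [0.994, -0.112, 0.001, -0.0]
ft_force: [-0.5, 0.0, 0.4]
grip_width: 0.0868
grip_force: 0.0
[0.4657011  0.28462111 0.28202521] 2.1390849617415615
[ 470   47   83   77 3709] ((517.0233154296875, 85.73077392578125), (61.4755859375, 90.84239959716797), 40.971736907958984)
[0.50961418 0.11078702 0.12      ] [0.06827951 0.05301896 0.07027282 0.05571922] [np.float64(-51.33108549943369), np.float64(-138.33897246032484), np.float64(130.92502290855964), np.float64(39.52106470269849)]
rows shift [0.2679 0.5354 0.6671] mm/rows 6.448311936491613
```

View pics/w2.png

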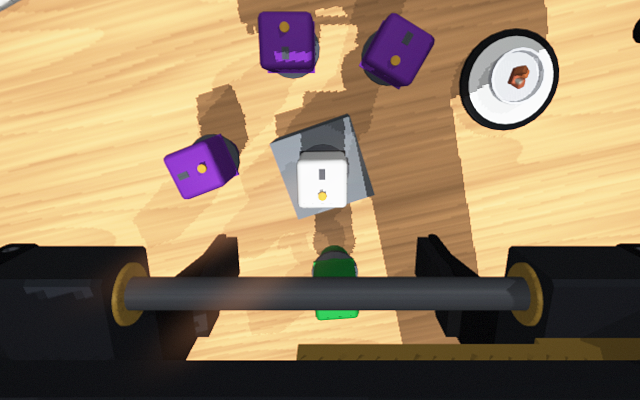

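Run:
```python
from h import *
w=cam('wrist')
m=((w['frame'].min(2)>150)&(w['frame'].max(2).astype(int)-w['frame'].min(2)<40)).astype('uint8')
n,l=cv2.connectedComponents(m);i=l[160,310]
r=cv2.minAreaRect(max(cv2.findContours((l==i).astype('uint8'),0,1)[0],key=len));b=cv2.boxPoints(r);print(r)
P=np.array([ray(w,p[::-1],.12) for p in b]);print(P.mean(0),np.linalg.norm(P-np.roll(P,-1,0),axis=1),[np.degrees(np.arctan2(*(P[(k+1)%4]-P[k])[1::-1])) for k in range(4)])
o=robot.get_obs();print(R.from_quat(o['tool_rot']).as_euler('ZYX',degrees=True))
e=[ray(w,p,.01) for p in((28,512),(130,505),(85,459),(75,559))];print('stage',np.mean(e,0))
go([P.mean(0)[0],P.mean(0)[1],.052+.042-.011])
```

```text
((319.49993896484375, 199.49996948242188), (638.9998779296875, 398.99993896484375), 0.0)
[0.42125682 0.30310406 0.12      ] [0.40439108 0.50754634 0.4012599  0.69714329] [np.float64(-26.803333254980544), np.float64(-102.8956580097569), np.float64(-179.58311084311606), np.float64(77.2735351200906)]
[ -12.8733366    -0.26735761 -179.8344868 ]
stage [0.50952464 0.0648757  0.01      ]
rows shift [-0.1628 -0.0228  0.6682] mm/rows 4.950662591591361
```

Run:
```python
from h import *
w=cam('wrist');f=w['frame'].astype(int)
print(f[175:177,285:360:1].min(2)[0].tolist());print(f[140:220,310].min(1).tolist())
P=np.array([ray(w,p,.12) for p in((152,323),(209,323),(180,298),(180,348))]);print(P)
c=np.r_[(P[0,:2]+P[1,:2])/2];d=(P[2]+P[3])/2;print(c,d);go([*c,.083])
```

```text
[155, 157, 157, 156, 157, 158, 158, 157, 157, 158, 159, 161, 159, 153, 212, 238, 244, 249, 251, 252, 251, 251, 251, 251, 251, 251, 251, 251, 251, 251, 251, 251, 251, 253, 251, 191, 127, 129, 128, 128, 125, 188, 251, 253, 251, 251, 251, 251, 251, 251, 251, 251, 251, 251, 251, 251, 252, 252, 252, 250, 247, 244, 218, 147, 125, 150, 155, 155, 155, 154, 154, 155, 152, 156, 154]
[84, 85, 84, 85, 86, 84, 84, 84, 86, 76, 59, 49, 34, 114, 128, 127, 128, 129, 128, 127, 144, 173, 211, 231, 241, 249, 252, 252, 252, 251, 252, 252, 251, 251, 251, 251, 251, 251, 251, 251, 251, 251, 251, 251, 251, 251, 251, 251, 251, 251, 251, 251, 251, 251, 251, 252, 251, 251, 252, 252, 252, 252, 252, 252, 252, 252, 251, 248, 184, 155, 159, 159, 159, 159, 160, 157, 162, 127, 117, 118]
[[0.49328212 0.28266981 0.12      ]
 [0.44161073 0.2946377  0.12      ]
 [0.47350496 0.31052397 0.12      ]
 [0.46343579 0.26631949 0.12      ]]
[0.46744643 0.28865375] [0.46847038 0.28842173 0.12      ]
rows shift [-0.0017 -0.0097  0.6691] mm/rows 4.81444788826026
```

```bash
python3 -m handwheel '[[-0.012,-0.008,0.2,0],[-0.012,-0.008,0.3,0],[-0.012,-0.008,0.4,0],[-0.012,-0.008,0.5,0],[-0.012,-0.008,0.58,0],[-0.012,-0.008,0.64,0],[-0.012,-0.008,0.664,0],[-0.012,-0.008,0.664,0],[-0.012,-0.008,0.664,0]]' 100 30
python3 -m handwheel '[[0,0,0,0],[0,0,0,0],[0,0,0,0],[0,0,0,0],[0,0,0,0],[0,0,0,0],[0,0,0,0],[0,0,0,0],[0,0,0,0],[0,0,0,0]]' 0 30
```

```text
time: 5.32
position: [0.4631, 0.2887, 0.0829]
tool_rot: [0.994, -0.112, 0.001, -0.001]
ft_force: [-0.2, 0.2, 0.6]
grip_width: 0.0871
grip_force: 0.0
time: 6.15
position: [0.4622, 0.2885, 0.0816]
tool_rot: [0.994, -0.113, 0.0, -0.0]
ft_force: [-0.6, 1.2, 1.0]
grip_width: 0.0458
grip_force: 30.0
```

```bash
python3 -m handwheel '[[0,0,-0.05,0],[0,0,-0.12,0],[0,0,-0.22,0],[0,0,-0.34,0],[0,0,-0.46,0],[0,0,-0.58,0],[0,0,-0.7,0],[0,0,-0.8,0],[0,0,-0.87,0],[0,0,-0.92,0],[0,0,-0.94,0],[0,0,-0.94,0],[0,0,-0.94,0]]'
python3 -m handwheel '[[0.01,0.05,0,0],[0.025,0.15,0,0],[0.04,0.26,0,0],[0.055,0.37,0,0],[0.07,0.48,0,0],[0.09,0.58,0,0],[0.1,0.65,0,0],[0.107,0.69,0,0],[0.107,0.706,0,0],[0.107,0.706,0,0],[0.107,0.706,0,0],[0.107,0.706,0,0]]'
python3 - <<'E'
from h import *
o=robot.get_obs();print(o['position'],o['ft_force'],o['grip_width'])
w=cam('wrist');save(w,'w3.png')
for z in(.235,.245):print(proj(w,[.525,.057,z]))
E
```

```text
time: 7.23
position: [0.4609, 0.2878, 0.3619]
tool_rot: [0.994, -0.113, -0.001, 0.001]
ft_force: [0.2, -0.5, -5.2]
grip_width: 0.0455
grip_force: 30.0
time: 8.23
position: [0.4455, 0.0755, 0.3628]
tool_rot: [0.994, -0.112, -0.001, -0.0]
ft_force: [-0.5, -0.1, -2.5]
grip_width: 0.0457
grip_force: 30.0
[0.44551862 0.07545333 0.3628287 ] [-0.49648541 -0.14694269 -2.49734145] 0.045719180120663235
(np.float64(85.341002278329), np.float64(326.8195677422183))
(np.float64(85.04478265443025), np.float64(326.80990450357154))
```

View pics/w3.png

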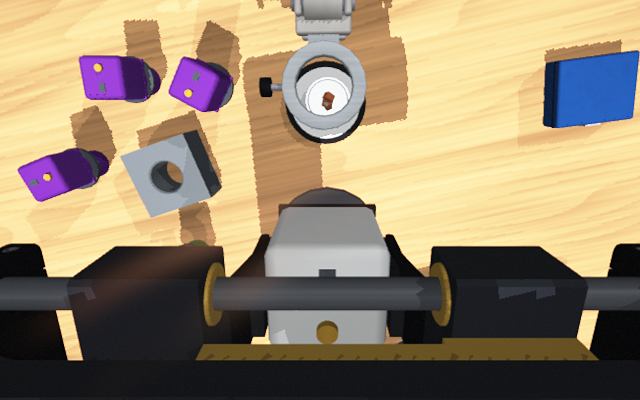

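Run:
```python
from h import *
f=cv2.imread('pics/w3.png')
a=cv2.resize(f[30:140,255:375],None,fx=4,fy=4,interpolation=cv2.INTER_CUBIC)
b=cv2.resize(f[175:365,240:410],None,fx=2,fy=2,interpolation=cv2.INTER_CUBIC)
o=np.zeros((440,790,3),'uint8');o[:440,:480]=a
b=cv2.resize(f[180:360,250:405],None,fx=2,fy=2);o[:360,480:790]=b
cv2.imwrite('pics/crop3.png',o)
```

```text
(no output)
```

View pics/crop3.png

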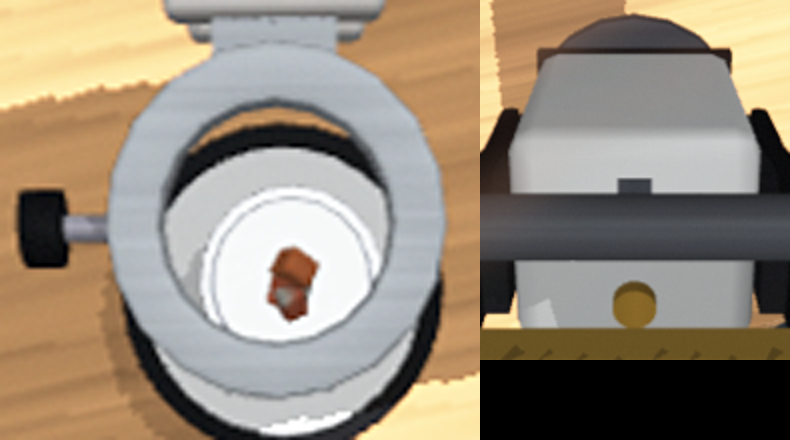

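Run:
```python
from h import *
w=cam('wrist');o=robot.get_obs();K=w['K'];print(K[0],K[1],o['position'],o['ft_force'])
H=w['hand_eye']
def tl(p,z):
    d=H[:3,:3]@np.linalg.solve(K,[p[1],p[0],1.]);return H[:3,3]+d*(z-H[2,3])/d[2]
print('flange front',tl((187.5,326),.030),'minus .028')
print('housing front top',tl((245,266),-.038),tl((245,389),-.038))
for z in(.235,.24,.245,.25):
  L=ray(w,(85,255+108/4),z);Q=ray(w,(85,255+443/4),z);A=ray(w,(30+42/4,324),z);B=ray(w,(30+398/4,324),z)
  print(z,np.linalg.norm(L-Q),np.linalg.norm(A-B),(L+Q)/2,(A+B)/2)
print('holder hole?')
Rm=R.from_quat(o['tool_rot']).as_matrix();print(Rm.round(3))
```

```text
[360.56755562   0.         326.86888992] [  0.         360.56755562 197.75394325] [0.44567069 0.07553076 0.36316571] [ 0.28651247  0.54440953 -3.60459093]
flange front [ 2.80002127e-02 -6.18836572e-05  3.00000000e-02] minus .028
housing front top [ 0.02468594 -0.02093477 -0.038     ] [ 0.02468953  0.02220193 -0.038     ]
0.235 0.0627251550418746 0.06370219206856122 [0.52589301 0.0591887  0.235     ] [0.52485654 0.0593295  0.235     ]
0.24 0.06161645225037691 0.06257621959190829 [0.52577755 0.05917173 0.24      ] [0.5247594  0.05931005 0.24      ]
0.245 0.06050774945887918 0.06145024711525542 [0.52566208 0.05915477 0.245     ] [0.52466225 0.0592906  0.245     ]
0.25 0.05939904666738151 0.06032427463860249 [0.52554662 0.05913781 0.25      ] [0.52456511 0.05927114 0.25      ]
holder hole?
[[ 0.975 -0.222 -0.001]
 [-0.222 -0.975  0.   ]
 [-0.001 -0.    -1.   ]]
```

```bash
python3 -m handwheel '[[0.05,-0.003,0,0],[0.12,-0.006,0,0],[0.19,-0.006,0,0],[0.25,-0.006,0,0],[0.269,-0.006,0,0],[0.269,-0.006,0.03,0],[0.269,-0.006,0.07,0],[0.269,-0.006,0.1,0],[0.269,-0.006,0.11,0],[0.269,-0.006,0.11,0],[0.269,-0.006,0.11,0],[0.269,-0.006,0.11,0]]'
python3 - <<'E'
from h import *
o=robot.get_obs();print(o['position'],o['ft_force'],o['moment'])
w=cam('wrist');save(w,'w4.png')
print('ring center',proj(w,[.5252,.0592,.242]))
P=np.array([.5252,.0592,.242])
print('err to ring',(np.array(o['position'])-P)[:2])
E
```

```text
time: 9.33
position: [0.525, 0.0585, 0.3311]
tool_rot: [0.994, -0.112, 0.001, -0.0]
ft_force: [0.5, -0.5, -3.7]
grip_width: 0.0455
grip_force: 30.0
[0.52500519 0.05845229 0.33108965] [ 0.51828806 -0.45843836 -3.71186643] [-0.02091141  0.08826196 -0.00675677]
ring center (np.float64(205.1171326526736), np.float64(325.26032778388816))
err to ring [-0.00019481 -0.00074771]
```

View pics/w4.png

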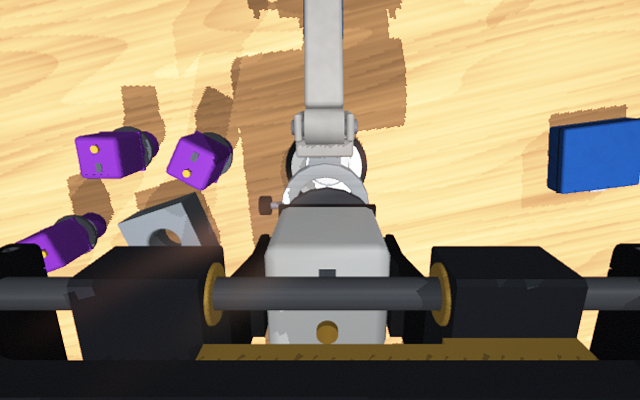

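```bash
python3 -m handwheel '[[0,-0.002,0.008,0],[0,-0.002,0.016,0],[0,-0.002,0.024,0],[0,-0.002,0.032,0],[0,-0.002,0.04,0],[0,-0.002,0.048,0],[0,-0.002,0.056,0],[0,-0.002,0.064,0],[0,-0.002,0.072,0],[0,-0.002,0.08,0],[0,-0.002,0.09,0],[0,-0.002,0.1,0],[0,-0.002,0.1,0],[0,-0.002,0.1,0]]'
python3 -m handwheel '[[0,0,0.01,0],[0,0,0.02,0],[0,0,0.03,0],[0,0,0.04,0],[0,0,0.05,0],[0,0,0.06,0],[0,0,0.06,0],[0,0,0.06,0]]'
```

```text
time: 10.55
position: [0.5249, 0.059, 0.3002]
tool_rot: [0.994, -0.112, -0.0, -0.0]
ft_force: [-0.4, -0.0, -3.6]
grip_width: 0.0462
grip_force: 30.0
time: 11.22
position: [0.5249, 0.0589, 0.2822]
tool_rot: [0.994, -0.112, -0.0, 0.0]
ft_force: [-1.4, 0.1, -3.7]
grip_width: 0.0459
grip_force: 30.0
```

```bash
python3 -m handwheel '[[0,0,0.005,0],[0,0,0.01,0],[0,0,0.015,0],[0,0,0.02,0],[0,0,0.025,0],[0,0,0.025,0],[0,0,0.025,0]]'
python3 -m handwheel '[[-0.001,0,0.004,0],[-0.002,0,0.008,0],[-0.003,0,0.012,0],[-0.003,0,0.012,0],[-0.003,0,0.012,0]]'
python3 -m handwheel '[[-0.002,0,0.004,0],[-0.003,0,0.008,0],[-0.005,0,0.012,0],[-0.005,0,0.012,0],[-0.005,0,0.012,0]]'
```

```text
time: 11.8
position: [0.5249, 0.0589, 0.2748]
tool_rot: [0.994, -0.112, -0.0, -0.0]
ft_force: [-0.9, 0.2, -2.8]
grip_width: 0.0458
grip_force: 30.0
time: 12.22
position: [0.524, 0.0592, 0.2714]
tool_rot: [0.994, -0.112, -0.0, -0.0]
ft_force: [-1.4, 1.0, -3.0]
grip_width: 0.0462
grip_force: 30.0
time: 12.63
position: [0.5227, 0.0594, 0.2677]
tool_rot: [0.994, -0.112, -0.0, -0.0]
ft_force: [-1.3, -0.6, -3.1]
grip_width: 0.0455
grip_force: 30.0
```

```bash
cat >> h.py <<'E'
def ft(n=8):
    F=[]
    for i in range(n): c=vision.camera('scene');F.append(np.r_[robot.get_obs()['ft_force'],robot.get_obs()['moment']])
    F=np.array(F);o=robot.get_obs();print('ft',F.mean(0).round(2),'sd',F.std(0).round(2)[:3],'pos',np.round(o['position'],4),o['time']);return c
E
python3 - <<'E'
from h import *
c=ft();r,q=proj(c,[.525,.059,.25]);r,q=int(r),int(q);print(r,q)
cv2.imwrite('pics/s5.png',cv2.resize(c['frame'][r-60:r+60,q-80:q+80,::-1],None,fx=4,fy=4,interpolation=cv2.INTER_CUBIC))
E
```

```text
ft [-0.58  0.58 -2.34  0.03  0.08 -0.01] sd [0.29 0.43 0.29] pos [0.5227 0.0595 0.2678] 13.0333
161 319
```

View pics/s5.png

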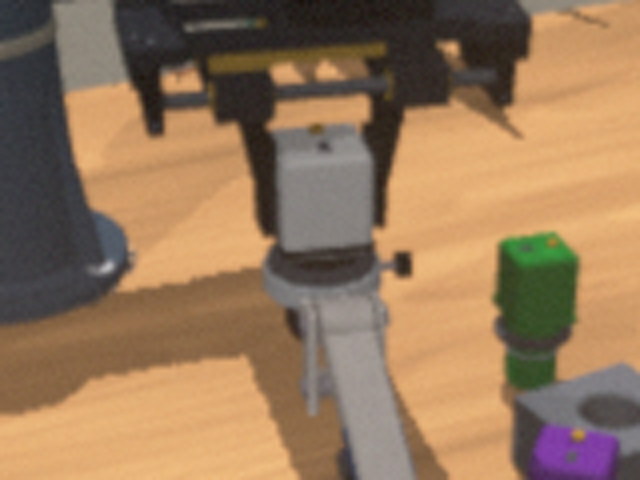

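```bash
python3 -m handwheel '[[-0.001,0,0.006,0],[-0.002,0,0.012,0],[-0.004,0,0.018,0],[-0.006,0,0.024,0],[-0.008,0,0.03,0],[-0.01,0,0.036,0],[-0.012,0,0.042,0],[-0.014,0,0.048,0],[-0.016,0,0.054,0],[-0.018,0,0.06,0],[-0.02,0,0.066,0],[-0.0215,0,0.072,0],[-0.023,0,0.078,0],[-0.025,0,0.084,0],[-0.027,0,0.09,0],[-0.0285,0,0.096,0],[-0.03,0,0.102,0],[-0.031,0,0.108,0],[-0.031,0,0.108,0],[-0.031,0,0.108,0]]'
python3 - <<'E'
from h import *
ft(12)
E
```

```text
time: 14.7
position: [0.5132, 0.0616, 0.2351]
tool_rot: [0.994, -0.112, -0.001, 0.0]
ft_force: [-5.3, 1.0, 0.9]
grip_width: 0.046
grip_force: 30.0
ft [-5.21  0.4   0.48  0.12  1.02 -0.03] sd [0.36 0.5  0.43] pos [0.5132 0.0616 0.2353] 15.3
```

```bash
python3 -m handwheel '[[-0.002,0,0,0],[-0.005,0,0,0],[-0.005,0,0,0],[-0.005,0,0,0]]'
python3 - <<'E'
from h import *
ft(8)
E
```

```text
time: 15.63
position: [0.5131, 0.0616, 0.2357]
tool_rot: [0.994, -0.112, 0.001, 0.0]
ft_force: [-1.3, -0.5, -1.2]
grip_width: 0.0459
grip_force: 30.0
ft [-0.77 -0.6  -0.63 -0.12  0.3  -0.  ] sd [0.74 0.31 0.48] pos [0.513  0.0616 0.2356] 16.0333
```

```bash
python3 -m handwheel '[[-0.003,0,0.004,0],[-0.004,0,0.008,0],[-0.005,0,0.012,0],[-0.006,0,0.016,0],[-0.007,0,0.02,0],[-0.008,0,0.025,0],[-0.008,0,0.025,0],[-0.008,0,0.025,0],[-0.008,0,0.025,0]]'
python3 - <<'E'
from h import *
ft(12)
E
```

```text
time: 16.78
position: [0.5098, 0.0625, 0.2279]
tool_rot: [0.994, -0.113, 0.0, -0.0]
ft_force: [0.8, -0.1, -0.6]
grip_width: 0.0461
grip_force: 30.0
ft [ 1.46  0.39 -0.76  0.09 -0.27  0.04] sd [0.38 0.45 0.56] pos [0.5098 0.0625 0.2279] 17.3833
```

```bash
python3 -m handwheel '[[0,0,0.004,0],[0,0,0.008,0],[-0.001,0,0.012,0],[-0.002,0,0.016,0],[-0.003,0,0.02,0],[-0.003,0,0.025,0],[-0.003,0,0.025,0],[-0.003,0,0.025,0],[-0.003,0,0.025,0]]'
python3 - <<'E'
from h import *
ft(12)
E
```

```text
time: 18.13
position: [0.5085, 0.0627, 0.2202]
tool_rot: [0.994, -0.113, -0.001, -0.0]
ft_force: [-0.8, 1.5, 0.0]
grip_width: 0.0458
grip_force: 30.0
ft [-0.95  1.56  0.25  0.29  0.15  0.02] sd [0.46 0.59 0.61] pos [0.5087 0.0626 0.2203] 18.7333
```

```bash
python3 -m handwheel '[[-0.001,-0.001,0,0],[-0.001,-0.002,0,0],[-0.001,-0.002,0,0],[-0.001,-0.002,0,0],[-0.001,-0.002,0,0],[-0.001,-0.002,0,0]]' - 6
python3 - <<'E'
from h import *
ft(16)
E
```

```text
time: 19.23
position: [0.5089, 0.063, 0.2204]
tool_rot: [0.994, -0.113, 0.0, 0.0]
ft_force: [-1.5, -0.2, 0.1]
grip_width: 0.046
grip_force: 6.0
ft [-0.64 -1.46 -0.14 -0.3   0.1  -0.01] sd [0.55 0.69 0.56] pos [0.509  0.0632 0.2204] 20.0333
```

```bash
python3 -m handwheel '[[-0.001,0.001,0.004,0],[-0.002,0.001,0.008,0],[-0.003,0.001,0.012,0],[-0.003,0.001,0.017,0],[-0.003,0.001,0.017,0],[-0.003,0.001,0.017,0],[-0.003,0.001,0.017,0]]'
python3 - <<'E'
from h import *
ft(20)
E
```

```text
time: 20.62
position: [0.5081, 0.0633, 0.2153]
tool_rot: [0.994, -0.113, 0.0, -0.0]
ft_force: [0.5, 1.0, -0.7]
grip_width: 0.0458
grip_force: 6.0
ft [ 1.61  0.24 -0.09  0.07 -0.3   0.01] sd [0.47 0.65 0.57] pos [0.5078 0.0632 0.2153] 21.6167
```

```bash
python3 -m handwheel '[[0.001,0,0.004,0],[0.001,0,0.008,0],[0.001,0,0.01,0],[0.001,0,0.01,0],[0.001,0,0.01,0],[0.001,0,0.01,0],[0.001,0,0.01,0]]'
python3 - <<'E'
from h import *
c=ft(20)
P=[.5085,.0632,.19]
r,q=proj(c,P);r,q=int(r),int(q)
cv2.imwrite('pics/s6.png',cv2.resize(c['frame'][r-50:r+50,q-70:q+70,::-1],None,fx=5,fy=5,interpolation=cv2.INTER_CUBIC))
E
```

```text
time: 22.2
position: [0.5075, 0.0633, 0.2121]
tool_rot: [0.994, -0.112, -0.001, -0.0]
ft_force: [-0.9, 1.1, -0.4]
grip_width: 0.0456
grip_force: 6.0
ft [-1.64  0.94  0.47  0.21  0.26  0.01] sd [0.56 0.66 0.44] pos [0.508  0.063  0.2122] 23.2
```

View pics/s6.png

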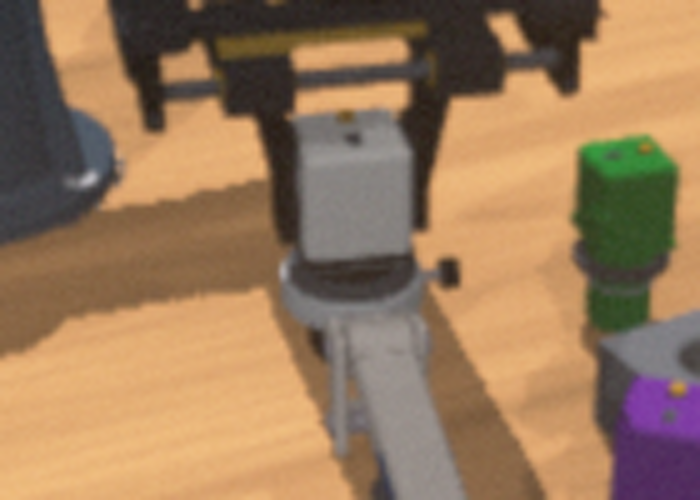

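```bash
python3 -m handwheel '[[-0.0006,-0.0005,0,0],[-0.0006,-0.0005,0,0],[-0.0006,-0.0005,0,0],[-0.0006,-0.0005,0,0],[-0.0006,-0.0005,0,0],[-0.0006,-0.0005,0,0]]' - 3
python3 - <<'E'
from h import *
ft(16)
E
```

```text
time: 23.7
position: [0.5081, 0.0631, 0.2123]
tool_rot: [0.994, -0.112, 0.0, 0.0]
ft_force: [-1.4, -0.9, 0.5]
grip_width: 0.046
grip_force: 3.0
ft [-1.02 -1.4  -0.12 -0.23  0.24 -0.03] sd [0.57 0.39 0.61] pos [0.5081 0.0632 0.2123] 24.5
```

```bash
python3 -m handwheel '[[-0.001,0.0002,0.003,0],[-0.0015,0.0002,0.007,0],[-0.0015,0.0002,0.007,0],[-0.0015,0.0002,0.007,0],[-0.0015,0.0002,0.007,0],[-0.0015,0.0002,0.007,0]]'
python3 - <<'E'
from h import *
ft(30)
E
```

```text
time: 25.0
position: [0.5079, 0.0633, 0.2103]
tool_rot: [0.994, -0.112, 0.0, -0.0]
ft_force: [0.6, -0.4, -0.4]
grip_width: 0.046
grip_force: 3.0
ft [ 1.3  -1.16  0.09 -0.18 -0.21 -0.01] sd [0.73 0.56 0.5 ] pos [0.5075 0.0634 0.2101] 26.5
```

```bash
python3 -m handwheel '[[0,0,0,0],[0,0,0,0],[0,0,0,0],[0,0,0,0],[0,0,0,0],[0,0,0,0],[0,0,0,0],[0,0,0,0]]' 85
python3 - <<'E'
from h import *
c=ft(12);w=cam('wrist');a=w['frame'][150:362,230:425,::-1]
P=[.5085,.0632,.19]
r,q=proj(c,P);r,q=int(r),int(q)
b=cv2.resize(c['frame'][r-50:r+50,q-50:q+50,::-1],(400,400),interpolation=cv2.INTER_CUBIC)
o=np.zeros((424,790,3),'uint8');o[:,:390]=cv2.resize(a,(390,424));o[:400,390:]=b;cv2.imwrite('pics/s7.png',o)
E
```

```text
time: 27.17
position: [0.5075, 0.0634, 0.2101]
tool_rot: [0.994, -0.113, -0.0, -0.0]
ft_force: [-0.4, 0.2, -1.0]
grip_width: 0.0732
grip_force: 0.0
ft [-0.04  0.26 -0.09  0.03  0.01 -0.  ] sd [0.42 0.51 0.43] pos [0.5075 0.0633 0.2101] 27.7667
```

View pics/s7.png

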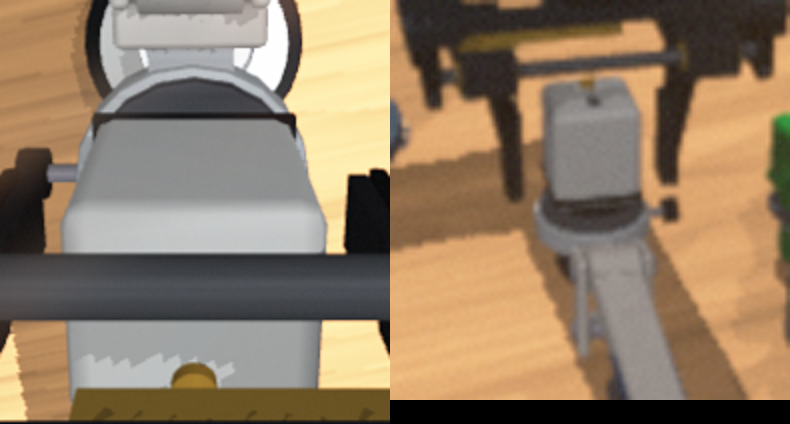

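```bash
python3 -m handwheel '[[0,0,-0.02,0],[0,0,-0.05,0],[0,0,-0.1,0],[0,0,-0.16,0],[0,0,-0.24,0],[0,0,-0.32,0],[0,0,-0.4,0],[0,0,-0.47,0],[0,0,-0.5,0],[0,0,-0.5,0],[0,0,-0.5,0]]'
python3 - <<'E'
from h import *
ft(3);w=cam('wrist');save(w,'w8.png')
E
```

```text
time: 28.73
position: [0.5072, 0.0634, 0.3602]
tool_rot: [0.994, -0.112, 0.0, -0.0]
ft_force: [-0.8, -0.4, 0.3]
grip_width: 0.0742
grip_force: 0.0
ft [ 0.6  -0.17 -0.32  0.04  0.03  0.03] sd [0.11 0.65 0.56] pos [0.5065 0.0634 0.3586] 28.8833
```

View pics/w8.png

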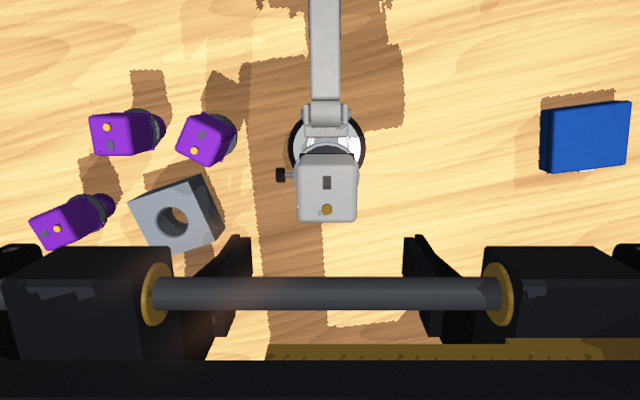

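The head (pixel row 190, column 327) hangs upright in the ring. It is released and stands over the stage, and the gripper is clear of it.

```bash
python3 -c "
from rig import job
print(job.hand_in())"
```

```text
the job is handed in; nothing more can be done
None
```

The white camera head hangs released in the swing arm's ring above the sample stage, with the gripper clear, and the job is handed in at about 29 s. The verdict was not shown.

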